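# Put the washed mini chopper back together

### The arm

A 6-joint arm with a two-finger parallel gripper is mounted at the origin on a cart in front of the work surface, level with it; the furniture and walls round the work are solid. World frame = base frame: x ahead of the robot, y to its left, z up, the work surface at z = 0. Lengths are in mm, angles in rad, forces in N, time in s.
With the tool pointing down it reaches from about 350 to 975 mm from the base axis. Payload 7.1 kg.
Tool frame: the origin (TCP) lies at the very end of the fingers, on their centre line; the grasp point (between the pads) lies 19 mm behind it; z points along the fingers, y is the line along which they close (so a half turn about z gives the same grasp; the last joint's range is limited). The gripper opens to 88 mm and grips with 3 to 60 N. Pads are 20 mm wide; open, the fingers measure 115 mm over their backs; the gripper's body (75 mm by 178 mm) begins 61 mm behind the grasp point.
Start: joints at [1.318, 0.423, 1.63, -0, 1.089, -0.019], TCP at [144.766, 607.986, 195.675] pointing down, gripper open.
Joint ranges: [-3, 3], [-0.9, 2.11], [0.09, 2.58], [-1.31, 4.45], [0.11, 2.69], [-2.54, 2.54]. Speed limits (rad/s): [2.39, 2.39, 3.01, 3.14, 3.14, 3.14].

### API

Orientations are given as a rotation vector (axis times angle).
In Python, from workcell import ctrl gives the robot as it stands. The module is installed in compiled form; this text tells all that it offers.
- The arm moves only by the shell command python3 -m inch 'ROWS'. ROWS is JSON, a list of rows, each a list of 7 numbers: the shift along the tool's x, y, z scaled (see below), then the turn, a rotation vector about the tool's x, y, z scaled (see below), then the closure, from -1 (fully open) to 1 (shut). In form: [[tx, ty, tz, wx, wy, wz, hand], ...]. A call has 1 to 10 rows; each row is the pose to reach, as a shift and turn from the pose commanded when the call began, along the tool's axes at that moment; what a row does not reach only later rows make up. The controller multiplies each number of a shift by 0.15 m and each number of a turn by pi/4 rad. A row lasts 1/8 s, in which the tool goes at most 62.5 mm and 10.7 degrees, less where a joint would pass 70% of its speed; a pose out of reach is approached as far as the arm can. A call with a number of a shift or a turn outside -1 to 1 is refused whole. A call with a gripper value outside its range is refused whole. The fingers move at their own pace and stop on an object; the grip force is fixed at half the most. Time passes only in rows, so rows that repeat a pose let the fingers close. It gives the time, the measured TCP pose, the force, the opening and the grip force at its end, in the units of the state.
- ctrl.get_obs(): the state, without advancing time (a new reading comes with each control period).
- ctrl.get_image(name): name is "scene" or "top" or "wrist"; returns the picture (400x640x3 uint8, red, green, blue); there is no depth.
- ctrl.camera_params(name): a dict with "vfov" (degrees; the focal length in pixels is half the picture's height over the tangent of half this angle, whatever the lens; pixels are square), "cx", "cy" (the principal point, pixels), "distortion" ([k1, k2, p1, p2, k3] as OpenCV has them; the pictures are not rectified), "eye" and "attitude" of the camera in the world; the wrist camera has in their place "tool_from_camera" (4x4, takes a point from camera to tool coordinates, whose origin is the TCP and whose axes are the flange's). Camera axes: x right, y up, looking along -z (the intrinsics and any distortion apply to the point x, -y, -z); pixel columns grow to the right and rows downward; lengths in mm; the calibration is good to about 2 mm. A picture is of the moment at which its call begins: read the wrist's pose just before it. camera_params takes no time and is no camera call.
- ctrl.close_job(): hands the job in; it is judged then, once.
The state is a dict: "t": time; "qpos": joint angles; "qvel": joint speeds; "joint_torque": joint torques, N m; "ee_pos": TCP position; "orientation": TCP orientation; "ft_force": force on the tool from outside, world axes, zero at the start; "moment": the same for the moment, N m; "width": finger opening in mm; "grasp_force": force on a finger pad.
Only numpy, scipy, OpenCV 4.12 (cv2) and the standard library are available. Lean on these libraries where they do the work, as an engineer would, in place of code of your own. Each camera call takes 0.05 s, during which the arm holds its last target. There are 200 camera calls.

### The job

The mini chopper has been washed; put it back together on its motor base, locking the bowl first and only then filling it. Set the bowl down over the boss with its two ears at the dots, turn it clockwise as seen from above until the ears are in line with the two bars and it stops; then slip the two-winged chopping blade over the column in the bowl, put the lid on the bowl and the pusher in the lid's chimney, each fully home and let go. Leave the round whisking disc and the crockery standing where they are.

Things in the scene. Friction and masses are not known exactly. Their poses are not given: they have to be found in the camera images.
- base: Fixed white cylindrical motor base, diameter 127 mm, grey key panel on its front (-x). Origin: centre of its underside, z up. Its flat deck is 80 mm up, with a boss (diameter 58, 15 high, a 4 mm coupling on top). At the deck's edge two black bars on its +x and -x axis mark closed; two black dots 60 degrees counter-clockwise of the bars mark open.
- dock (a point): Centre of the base's deck, base's axes. The bowl drops over the boss, down to the deck, only with its x axis 60 degrees (within 10) counter-clockwise from above of this x axis, or half a turn from that; else it stays 14 mm high on the boss's two lugs. Turned 60 degrees clockwise it is locked, x axes in line; a stop is 3 degrees on. It turns easily and stays. Play 3 mm.
- bowl: Smoky clear round bowl, 84 mm high, rim diameter 104 (inside 97), two small white ears at the rim, on its +x and -x axis, out to radius 62. Origin: centre of its underside, z up. Inner floor 26 up. Grip it from above, at any yaw, by the white column in its middle: diameter 20 from 26 to 66 mm height, tapering to 10 at 74; 31 mm free round it at the floor. Foot skirt diameter 83. About 0.2 kg.
- blade: Chopping blade: white hollow hub with two steel wings, one each side, to radius 39 mm, at 5 and 14 mm height. Stands upright. Origin: centre of its underside, z up. Hub diameter 33 mm (37 in the lowest 6), 56 high; bore 26, 50 deep from below. Grip the hub above 17 mm height. Goes over the bowl's column at any yaw, to rest 26 mm above the bowl's origin.
- lid: Smoky clear round lid with white edge, diameter 110 mm, chimney up, 51 high. Origin: centre of the underside of its lower ring (diameter 87, 8 high), which goes inside the bowl's rim; the plate (8 to 13 mm) rests on the rim, origin then 76 mm above the bowl's. Grip: the chimney in the centre, outside diameter 44, inside 36, 13 to 51 mm height. Any yaw.
- pusher: White pusher standing upright: stem of diameter 30 mm, 40 long, foot bevelled; above it a cap, diameter 40, from 40 to 66 mm height, grey dot on top. Origin: centre of the foot, z up. Grip it round the cap. It goes stem down into the lid's chimney, at any yaw, till the cap rests on the chimney's top, its origin 11 mm above the lid's.
- disc: Whisking disc: the same white hub as the blade's, but with a round white disc of diameter 76 mm at its foot (3 to 6 mm height). Stands on the worktop, not wanted now. Origin: centre of the hub's underside.
- beaker: Small green-grey stoneware beaker standing upside down, diameter 55 mm, 68 mm high. Bystander. Origin: centre of its underside.
- mill: Small glass and grey plastic shaker mill, diameter 44 mm, 90 mm high. Bystander. Origin: centre of its underside.
- mug: Green-grey stoneware mug, diameter 82 mm, 110 mm long with its handle, 74 mm high. Bystander. Origin: middle of its underside, handle included.
Not all that is in view belongs to the job. Leave any black look-alike of the pusher alone.

How it is judged:
By the outcome, as a careful person would: the job done as asked, in the order asked, and still so for the second after the job is handed in, with the robot touching nothing.
It also fails if it takes over 128 s, if anything falls off the work surface, if the arm or the gripper's body presses on something with over 40 N, if the wrist force passes 120 N, or if a joint passes its speed limit or range.

## Working session

There is one attempt and no reset: what is moved stays moved. The work goes in short steps, Python scripts to look and compute and a shell command to move; the robot and the scene stay as the last step left them, time stands still between calls to the robot, and variables do not carry over. Pictures are saved under pics/ and viewed, at most 14 in all, crops included, and the job is handed in when it is done.

```bash
mkdir -p pics; cat > h.py <<'E'
import numpy as np, cv2
from scipy.spatial.transform import Rotation as R
from workcell import ctrl
def save(name,fn):
    im=ctrl.get_image(name); cv2.imwrite('pics/'+fn,im[:,:,::-1]); return im
E
python3 - <<'E'
from h import *
for n in ("scene","top","wrist"): print(n,ctrl.camera_params(n))
o=ctrl.get_obs(); print(o)
save("top","top0.png"); save("scene","scene0.png")
E
```

```text
scene {'vfov': 54.15834347921069, 'cx': 312.5183559463946, 'cy': 198.7179646716448, 'distortion': array([-0.00072064,  0.        ,  0.        ,  0.        ,  0.        ]), 'eye': array([  17.1100271 , -382.9580173 ,  661.99767796]), 'attitude': array([ 0.84446674, -0.40709352, -0.88722231])}
top {'vfov': 51.997288232565744, 'cx': 315.15842371092265, 'cy': 201.80897292592414, 'distortion': array([-0.10695059,  0.        ,  0.        ,  0.        ,  0.        ]), 'eye': array([ 362.70799046,   50.38521291, 1310.86988589]), 'attitude': array([ 0.11513907, -0.1568653 , -1.53579623])}
wrist {'vfov': 59.90076245850034, 'cx': 317.22062965399283, 'cy': 204.0925998223934, 'distortion': array([-0.04628185,  0.        ,  0.        ,  0.        ,  0.        ]), 'tool_from_camera': array([[-8.31679911e-04,  9.53925497e-01,  3.00042421e-01,
         8.14629680e+01],
       [ 9.99999088e-01,  1.11268499e-03, -7.65689842e-04,
        -1.05822101e+00],
       [-1.06426376e-03,  3.00041510e-01, -9.53925552e-01,
        -1.88932003e+02],
       [ 0.00000000e+00,  0.00000000e+00,  0.00000000e+00,
         1.00000000e+00]])}
{'t': 0.0, 'qpos': array([ 1.31803278e+00,  4.23828688e-01,  1.63068466e+00, -8.06776689e-07,
        1.08859628e+00, -1.89965567e-02]), 'qvel': array([ 5.95451383e-04, -5.94303978e-04, -4.84092533e-05,  1.45100040e-04,
       -2.97976216e-05, -1.36664079e-03]), 'joint_torque': array([ 2.43474795e-03, -5.44635057e+01, -2.73666698e+01,  6.43744273e-02,
        2.28651072e-02, -1.28777656e-04]), 'ee_pos': array([144.60158267, 607.43055466, 194.91141321]), 'orientation': array([-3.66340238e-01, -3.11995304e+00,  2.36089875e-03]), 'ft_force': array([-0.34468726,  0.40742314,  0.72640305]), 'moment': array([0.00232856, 0.023211  , 0.05302759]), 'grasp_force': 0.0, 'width': 87.79177453472104}
```

View pics/top0.png

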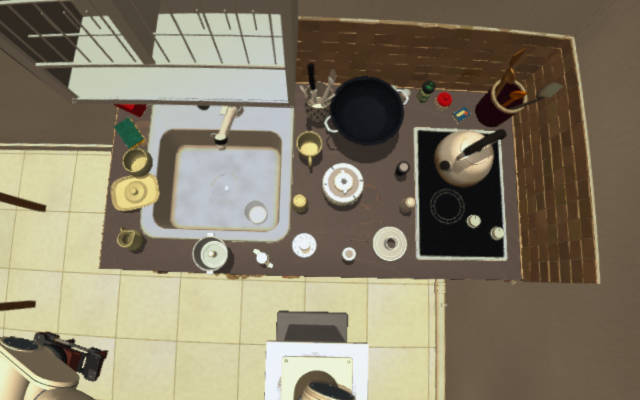

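View pics/scene0.png

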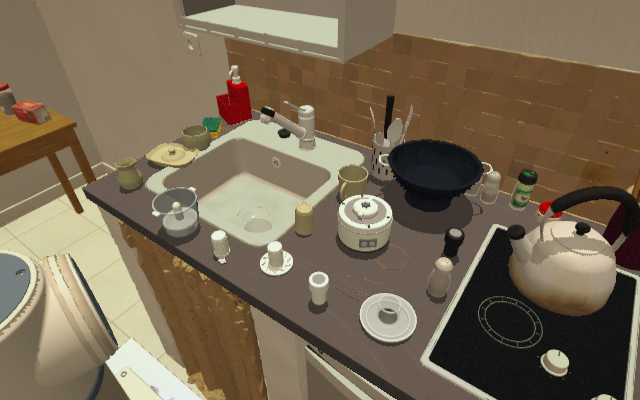

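The top view shows the bowl at (210,253), blade (262,258), disc (304,244), white pusher (348,254), lid (389,243), base (343,184), beaker (300,202), mug (310,148) and mill (409,203). The black look-alike of the pusher is at (403,168). The two hubs are at 262 and 304: 304 sits in a full round plate, so it is the disc, and 262 has two wings, so it is the blade. I'll confirm that in an enlarged crop.

```bash
cat >> h.py <<'E'
def cam(n,obs=None):
    p=ctrl.camera_params(n); f=200/np.tan(np.radians(p['vfov']/2))
    K=np.array([[f,0,p['cx']],[0,f,p['cy']],[0,0,1.]]); d=np.array(p['distortion'])
    if n=='wrist':
        T=p['tool_from_camera']; Rt=R.from_rotvec(obs['orientation']).as_matrix()
        return K,d,Rt@T[:3,:3],obs['ee_pos']+Rt@T[:3,3]
    return K,d,R.from_rotvec(p['attitude']).as_matrix(),np.array(p['eye'])
def px2w(n,uv,z,obs=None):
    K,d,Rc,e=cam(n,obs); q=cv2.undistortPoints(np.array([[uv]],float),K,d)[0,0]
    r=Rc@np.array([q[0],-q[1],-1]); return e+r*(z-e[2])/r[2]
def w2px(n,P,obs=None):
    K,d,Rc,e=cam(n,obs); c=(np.atleast_2d(P)-e)@Rc; c=c*[1,-1,-1]
    return cv2.projectPoints(c,np.zeros(3),np.zeros(3),K,d)[0][:,0]
E
python3 - <<'E'
from h import *
for n,z,t,s in (("bowl",84,(210,253),None),("blade",56,(262,258),None),("disc",56,(304,244),None),("pusher",66,(348,254),(319,279)),("lid",51,(389,243),None),("base",99,(343,184),None)):
    print(n,px2w("top",t,z).round(), px2w("scene",s,z).round() if s else '')
im=cv2.imread('pics/top0.png')[160:280,180:420]
cv2.imwrite('pics/topc.png',cv2.resize(im,None,fx=3.33,fy=3.33,interpolation=cv2.INTER_CUBIC))
im=cv2.imread('pics/scene0.png')[180:345,140:420]
cv2.imwrite('pics/scc.png',cv2.resize(im,None,fx=2.85,fy=2.85,interpolation=cv2.INTER_CUBIC))
E
```

```text
bowl [414. 329.  84.] 
blade [405. 176.  56.] 
disc [452.  50.  56.] 
pusher [425. -84.  66.] [425. -87.  66.]
lid [ 463. -212.   51.] 
base [634. -62.  99.]
```

View pics/topc.png

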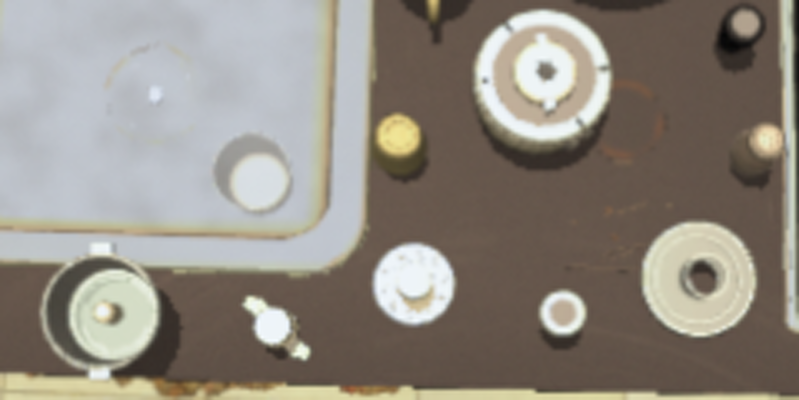

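View pics/scc.png

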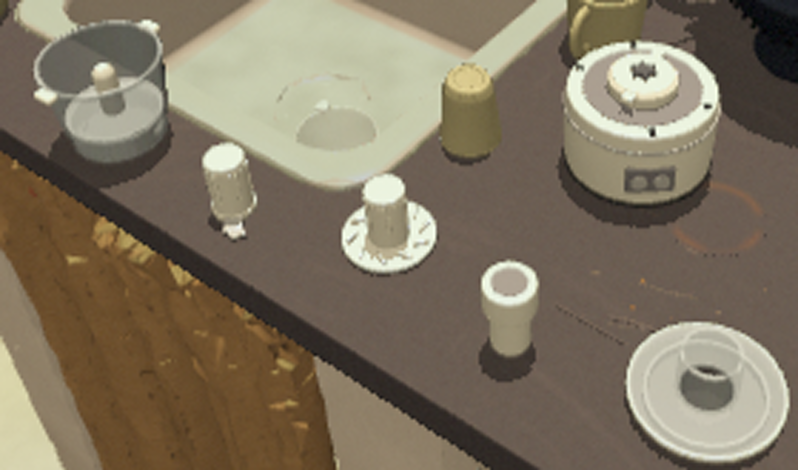

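In the crop, the hub at (272,327) has two wings, so it is the blade. The hub at (412,285) stands in a full plate, so it is the disc. The white pusher is at (563,313) and the black look-alike at (742,25), which I'll leave. The base's bars are at crop (508,27) and (580,124), with the dots at (487,80) and (605,68). The bowl's ears are at (102,248) and (100,373).

```bash
python3 - <<'E'
from h import *
f=lambda x,y:(180+(x-1)/3.33,160+(y-1)/3.33)
g=lambda x,y:(140+(x-1)/2.85,180+(y-1)/2.85)
def ax(a,b,z,n="top",F=f):
    A,B=px2w(n,F(*a),z),px2w(n,F(*b),z); d=A-B
    print(((A+B)/2).round(1),np.linalg.norm(d).round(1),np.degrees(np.arctan2(d[1],d[0])).round(1))
print("base bars/dots"); ax((508,27),(580,124),80); ax((487,80),(605,68),80)
ax((632,44),(653,131),80,"scene",g); ax((580,68),(707,106),80,"scene",g)
print("bowl ears"); ax((102,248),(99,373),80); ax((150,27),(46,97),80,"scene",g)
print("col",px2w("top",f(104,313),74), px2w("scene",g(102,70),74))
print("hub",px2w("top",f(273,325),56), px2w("scene",g(226,155),56)); print("wings");ax((255,304),(304,352),10)
print("pusher",px2w("top",f(563,312),66), px2w("scene",g(509,280),66))
print("lid",px2w("top",f(699,280),11), px2w("scene",g(707,391),11))
print("disc",px2w("top",f(414,284),5))
E
```

```text
base bars/dots
[643.4 -63.6  80. ] 112.7 37.3
[644.7 -65.8  80. ] 110.5 97.9
[644.  -62.9  80. ] 110.3 38.7
[642.7 -63.7  80. ] 109.8 98.4
bowl ears
[414.4 330.7  80. ] 111.8 2.4
[413.8 331.9  80. ] 112.6 2.1
col [412.15972805 328.63984187  74.        ] [410.60725899 327.38795966  74.        ]
hub [407.37653211 177.4570677   56.        ] [408.89596601 178.98394174  56.        ]
wings
[406.4 175.9  10. ] 65.1 48.0
pusher [426.67912567 -86.14689603  66.        ] [426.07978598 -84.42602116  66.        ]
lid [ 463.49678471 -222.77372724   11.        ] [ 461.38812839 -223.22935624   11.        ]
disc [452.32312502  50.15796169   5.        ]
```

```bash
cat >> h.py <<'E'
def go(x,y,z,psi,n=None):
    """print per-call unit shifts/turns from measured pose to target (tool down, tool-y yaw psi deg)"""
    o=ctrl.get_obs(); M=R.from_rotvec(o['orientation']).as_matrix(); p=o['ee_pos']
    psi0=np.degrees(np.arctan2(M[1,1],M[0,1])); D=np.array([x,y,z])-p; dp=psi-psi0
    print('at',p.round(1),'yaw',psi0.round(1),'tilt',M[:2,2].round(4),'F',o['ft_force'].round(1),'w',round(o['width'],1),'g',round(o['grasp_force'],1),'t',round(o['t'],2),'q6',o['qpos'][5].round(2))
    n=n or int(max(np.ceil(abs(D).max()/145),np.ceil(abs(dp)/44),1))
    for i in range(n):
        a=np.radians(psi0+dp*i/n); Rt=np.array([[-np.sin(a),np.cos(a),0],[np.cos(a),np.sin(a),0],[0,0,-1]])
        print(' call',i,(Rt@(D/n)/150).round(3),'wz',round(-dp/n/45,3))
E
sed -i 's/\[\[-np.sin(a),np.cos(a),0\]/[[-np.sin(a),np.cos(a),0]/' h.py
python3 - <<'E'
from h import *
go(412,329,200,0)
E
```

```text
at [144.7 607.5 195. ] yaw 76.6 tilt [-0.0003 -0.0013] F [-0.3  0.3  0.3] w 87.8 g 0.0 t 0.1 q6 -0.02
 call 0 [-1.082 -0.697 -0.017] wz 0.851
 call 1 [-1.281  0.124 -0.017] wz 0.851
```

```bash
sed -i 's#abs(D).max()/145#np.linalg.norm(D)/145#' h.py; python3 - <<'E'
from h import *
go(412,329,200,0)
E
```

```text
at [144.7 607.5 195. ] yaw 76.6 tilt [-0.0003 -0.0013] F [-0.3  0.3  0.3] w 87.8 g 0.0 t 0.1 q6 -0.02
 call 0 [-0.721 -0.464 -0.011] wz 0.567
 call 1 [-0.851 -0.108 -0.011] wz 0.567
 call 2 [-0.814  0.269 -0.011] wz 0.567
```

```bash
python3 -m inch '[[-0.4,-0.25,-0.01,0,0,0.25,0.1],[-0.721,-0.464,-0.011,0,0,0.5,0.1],[-0.721,-0.464,-0.011,0,0,0.567,0.1]]' && python3 -m inch '[[-0.4,-0.05,-0.01,0,0,0.25,0.1],[-0.851,-0.108,-0.011,0,0,0.5,0.1],[-0.851,-0.108,-0.011,0,0,0.567,0.1]]' && python3 -m inch '[[-0.4,0.14,-0.01,0,0,0.25,0.1],[-0.814,0.269,-0.011,0,0,0.5,0.1],[-0.814,0.269,-0.011,0,0,0.567,0.1],[-0.814,0.269,-0.011,0,0,0.567,0.1],[-0.814,0.269,-0.011,0,0,0.567,0.1]]'
python3 - <<'E'
from h import *
go(412,329,200,0)
o=ctrl.get_obs(); save("wrist","w1.png")
print(w2px("wrist",[[412,329,74],[413,330,84],[413,330,26]],o))
E
```

```text
t: 0.48
ee_pos: [235.8, 512.1, 196.9]
orientation: [1.057, 2.958, -0.003]
ft_force: [-0.3, 0.7, -1.1]
width: 61.4
grasp_force: 0.0
t: 0.85
ee_pos: [324.9, 419.6, 198.7]
orientation: [1.685, 2.651, -0.002]
ft_force: [0.2, 0.9, 0.5]
width: 39.6
grasp_force: 0.0
t: 1.48
ee_pos: [411.6, 330.0, 200.4]
orientation: [-2.218, -2.225, 0.001]
ft_force: [-0.3, -0.1, 0.8]
width: 39.4
grasp_force: 0.0
at [411.6 330.  200.4] yaw 0.2 tilt [-0.0005 -0.0002] F [-0.3 -0.1  0.8] w 39.4 g 0.0 t 1.48 q6 0.65
 call 0 [-0.007  0.003  0.003] wz 0.004
[[316.54808012 187.43201452]
 [317.62170423 189.15875989]
 [317.59646049 175.14421111]]
```

View pics/w1.png

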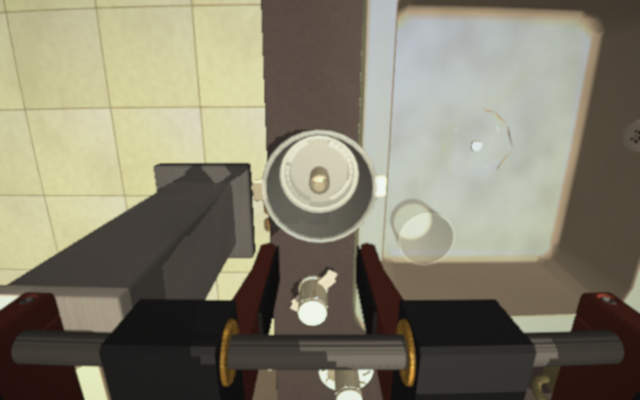

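The wrist view shows the column top at about (319,184), the rim circle centred at about (320,186), and the ears at (258,190) and (381,186). The blade hub's top is at (312,313).

```bash
python3 - <<'E'
from h import *
o=ctrl.get_obs()
A,B=px2w("wrist",(381,186),80,o),px2w("wrist",(258,190),80,o)
print((A+B)/2,A-B,np.degrees(np.arctan2(*(A-B)[1::-1])), px2w("wrist",(320,186),84,o), px2w("wrist",(319.5,186),74,o),px2w("wrist",(312.5,312),56,o))
go(414,329,30,0)
E
```

```text
[414.5685412  330.25983005  80.        ] [113.4247011    4.11897698   0.        ] 2.079761590663022 [415.08193444 333.17241905  84.        ] [414.69758916 330.59557277  74.        ] [407.64246319 180.3401455   56.        ]
at [411.5 330.2 200.5] yaw 0.2 tilt [-0.0003 -0.0001] F [-0.7 -0.1  0.7] w 39.8 g 0.0 t 1.52 q6 0.65
 call 0 [-0.004  0.008  0.568] wz 0.002
 call 1 [-0.004  0.008  0.568] wz 0.002
```

```bash
python3 -m inch '[[0.005,0.019,0.3,0,0,0,0.1],[0.005,0.019,0.65,0,0,0,0.1],[0.005,0.019,0.9,0,0,0,0.1],[0.005,0.019,0.9,0,0,0,0.1]]' && python3 -m inch '[[0,0,0.13,0,0,0,0.1],[0,0,0.235,0,0,0,0.1],[0,0,0.235,0,0,0,0.1],[0,0,0.235,0,0,0,1],[0,0,0.235,0,0,0,1],[0,0,0.235,0,0,0,1],[0,0,0.235,0,0,0,1],[0,0,0.235,0,0,0,1]]'
```

```text
t: 2.02
ee_pos: [412.5, 329.7, 63.3]
orientation: [-2.217, -2.224, 0.009]
ft_force: [-0.5, 0.4, -0.0]
width: 39.4
grasp_force: 0.0
t: 3.02
ee_pos: [415.1, 330.7, 31.1]
orientation: [-2.22, -2.222, -0.001]
ft_force: [-1.6, -1.3, 5.4]
width: 18.8
grasp_force: 30.0
```

```bash
python3 -m inch '[[0,0,-0.2,0,0,0,1],[0,0,-0.5,0,0,0,1],[0,0,-0.8,0,0,0,1],[0,0,-0.9,0,0,0,1],[0,0,-0.9,0,0,0,1]]'
python3 - <<'E'
from h import *
go(643.7,-64,165,96)
o=ctrl.get_obs(); im=save("wrist","w2.png")
E
```

```text
t: 3.65
ee_pos: [415.1, 330.5, 165.5]
orientation: [2.22, 2.222, 0.002]
ft_force: [-0.7, -0.3, -2.6]
width: 18.9
grasp_force: 30.0
at [415.1 330.5 165.5] yaw 0.1 tilt [0.001  0.0007] F [-0.7 -0.3 -2.6] w 18.9 g 30.0 t 3.65 q6 0.65
 call 0 [-0.658  0.38   0.001] wz -0.533
 call 1 [-0.756  0.08   0.001] wz -0.533
 call 2 [-0.723 -0.234  0.001] wz -0.533
 call 3 [-0.565 -0.508  0.001] wz -0.533
```

```bash
python3 -m inch '[[-0.3,0.18,0,0,0,-0.2,1],[-0.55,0.32,0,0,0,-0.4,1],[-0.658,0.38,0,0,0,-0.533,1]]' && python3 -m inch '[[-0.35,0.04,0,0,0,-0.2,1],[-0.65,0.07,0,0,0,-0.4,1],[-0.756,0.08,0,0,0,-0.533,1]]' && python3 -m inch '[[-0.35,-0.12,0,0,0,-0.2,1],[-0.65,-0.2,0,0,0,-0.4,1],[-0.723,-0.234,0,0,0,-0.533,1]]' && python3 -m inch '[[-0.25,-0.22,0,0,0,-0.2,1],[-0.45,-0.4,0,0,0,-0.4,1],[-0.565,-0.508,0,0,0,-0.533,1],[-0.565,-0.508,0,0,0,-0.533,1],[-0.565,-0.508,0,0,0,-0.533,1],[-0.565,-0.508,0,0,0,-0.533,1]]'
python3 - <<'E'
from h import *
go(643.7,-64,165,96)
o=ctrl.get_obs(); im=save("wrist","w3.png"); s=save("scene","s3.png")
c=im[60:310,160:480]; a=s[130:290,290:440]
cv2.imwrite('pics/c3.png',np.hstack([cv2.resize(c,(480,375)),cv2.resize(a,(320,375),interpolation=cv2.INTER_CUBIC)])[:,:,::-1])
E
```

```text
t: 4.08
ee_pos: [471.5, 229.5, 162.8]
orientation: [-1.706, -2.636, 0.006]
ft_force: [-0.5, -0.0, -2.2]
width: 18.9
grasp_force: 30.0
t: 4.45
ee_pos: [528.9, 130.7, 162.8]
orientation: [-1.121, -2.931, 0.004]
ft_force: [-0.4, 0.4, -3.4]
width: 18.7
grasp_force: 30.0
t: 4.82
ee_pos: [586.4, 32.1, 162.6]
orientation: [-0.488, -3.1, 0.002]
ft_force: [-0.6, 0.0, -2.7]
width: 18.8
grasp_force: 30.0
t: 5.58
ee_pos: [642.6, -63.1, 164.6]
orientation: [0.164, -3.136, -0.001]
ft_force: [0.0, -1.1, -2.6]
width: 19.0
grasp_force: 30.0
at [642.6 -63.1 164.6] yaw 96.0 tilt [-0.0015  0.0003] F [ 0.  -1.1 -2.6] w 19.0 g 30.0 t 5.58 q6 -1.79
 call 0 [-0.007 -0.007 -0.003] wz 0.0
```

View pics/c3.png

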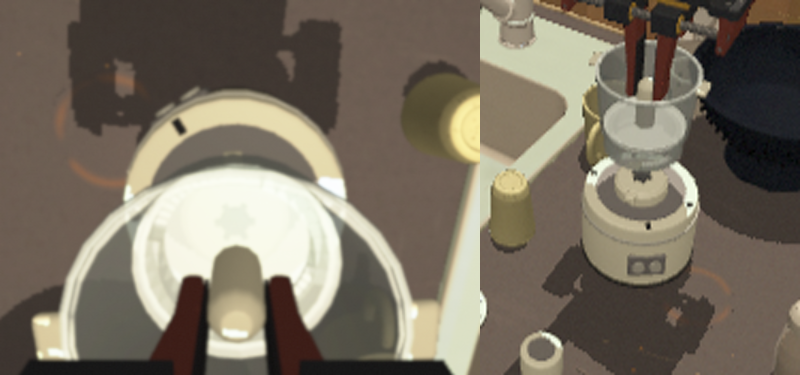

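```bash
python3 -m inch '[[-0.007,-0.007,0.1,0,0,0,1],[-0.007,-0.007,0.18,0,0,0,1],[-0.007,-0.007,0.22,0,0,0,1],[-0.007,-0.007,0.26,0,0,0,1],[-0.007,-0.007,0.30,0,0,0,1],[-0.007,-0.007,0.33,0,0,0,1],[-0.007,-0.007,0.345,0,0,0,1],[-0.007,-0.007,0.345,0,0,0,1]]'
python3 - <<'E'
from h import *
go(643.7,-64,111,96)
o=ctrl.get_obs(); im=save("wrist","w4.png"); s=save("scene","s4.png")
c=im[60:310,160:480]; a=s[130:290,290:440]
cv2.imwrite('pics/c4.png',np.hstack([cv2.resize(c,(480,375)),cv2.resize(a,(320,375),interpolation=cv2.INTER_CUBIC)])[:,:,::-1])
a=np.radians(38); b=np.array([643.7,-64,80]); print(w2px("wrist",[b+57*np.array([np.cos(t),np.sin(t),0]) for t in (a,a+np.pi,a+np.pi/3,a+4*np.pi/3)],o))
E
```

```text
t: 6.68
ee_pos: [644.6, -65.1, 113.6]
orientation: [0.164, -3.137, 0.0]
ft_force: [0.4, -0.2, -2.3]
width: 18.9
grasp_force: 30.0
at [644.6 -65.1 113.6] yaw 96.0 tilt [-0. -0.] F [ 0.4 -0.2 -2.3] w 18.9 g 30.0 t 6.67 q6 -1.79
 call 0 [0.005 0.008 0.017] wz -0.0
[[362.29382214 282.06057045]
 [273.87982255 148.6194061 ]
 [404.35318698 216.63345459]
 [237.66035794 222.31228832]]
```

View pics/c4.png

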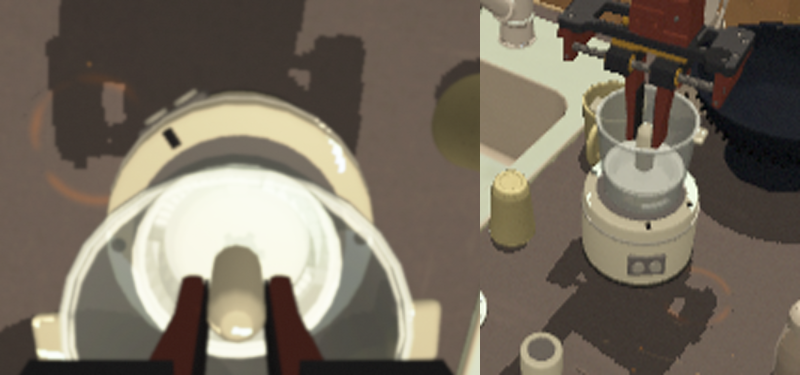

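The bowl has gone over the boss: it is about 2.6 mm above the deck with no contact force, well below the 14 mm lug height. The bar seen at wrist (273,152) against a predicted (274,149) confirms a base yaw of about 38°. I'll seat it.

```bash
python3 -m inch '[[0.0,0.005,0.01,0,0,0,1],[0.0,0.005,0.02,0,0,0,1],[0.0,0.005,0.025,0,0,0,1],[0.0,0.005,0.025,0,0,0,1]]'
```

```text
t: 7.28
ee_pos: [644.7, -64.0, 111.1]
orientation: [-0.165, 3.137, 0.0]
ft_force: [-3.8, 2.0, 5.5]
width: 19.1
grasp_force: 30.0
```

```bash
python3 -m inch '[[0,0,0,0,0,0.15,1],[0,0,0,0,0,0.3,1],[0,0,0,0,0,0.45,1],[0,0,0,0,0,0.6,1],[0,0,0,0,0,0.75,1],[0,0,0,0,0,0.9,1],[0,0,0,0,0,0.9,1]]' && python3 -m inch '[[0,0,0,0,0,0.12,1],[0,0,0,0,0,0.24,1],[0,0,0,0,0,0.36,1],[0,0,0,0,0,0.45,1],[0,0,0,0,0,0.45,1],[0,0,0,0,0,0.45,1]]'
python3 - <<'E'
from h import *
o=ctrl.get_obs(); print(o['moment'].round(2)); go(643.7,-64,111,36)
im=save("wrist","w5.png"); s=save("scene","s5.png"); t=save("top","t5.png")
c=im[60:310,160:480]; a=s[130:290,290:440]
cv2.imwrite('pics/c5.png',np.hstack([cv2.resize(c,(480,375)),cv2.resize(a,(320,375),interpolation=cv2.INTER_CUBIC)])[:,:,::-1])
E
```

```text
t: 8.15
ee_pos: [645.7, -64.4, 111.1]
orientation: [0.929, 2.998, 0.001]
ft_force: [0.5, 0.4, 6.0]
width: 18.7
grasp_force: 30.0
t: 8.9
ee_pos: [645.6, -64.4, 111.1]
orientation: [1.439, 2.79, 0.001]
ft_force: [0.4, -0.6, 6.5]
width: 18.5
grasp_force: 30.0
[-0.07  0.11  0.14]
at [645.6 -64.4 111.1] yaw 35.4 tilt [ 0.0024 -0.0004] F [ 0.4 -0.6  6.5] w 18.5 g 30.0 t 8.9 q6 -0.74
 call 0 [ 0.01  -0.009  0.   ] wz -0.013
```

View pics/c5.png

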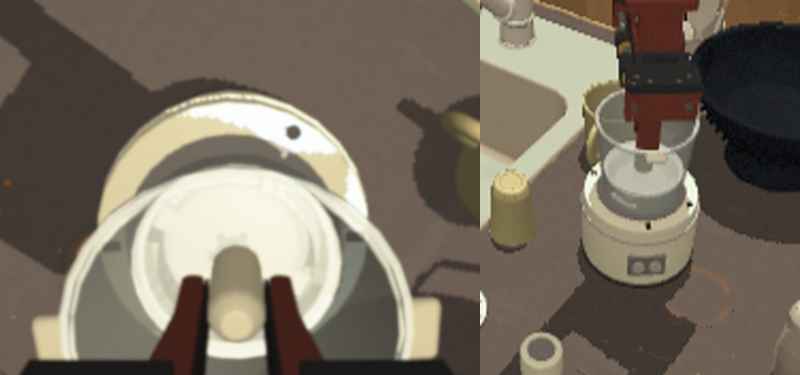

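```bash
python3 -m inch '[[0,0,-0.003,0,0,0.03,1],[0,0,-0.003,0,0,0.06,1],[0,0,-0.003,0,0,0.06,1],[0,0,-0.003,0,0,0.06,1]]'
python3 - <<'E'
from h import *
o=ctrl.get_obs(); print(o['moment'].round(2)); go(643.7,-64,111,36)
E
```

```text
t: 9.55
ee_pos: [645.3, -64.4, 111.1]
orientation: [1.508, 2.754, 0.001]
ft_force: [0.1, 0.4, 6.4]
width: 18.6
grasp_force: 30.0
[-0.08  0.03  0.15]
at [645.3 -64.4 111.1] yaw 32.6 tilt [ 0.0016 -0.0002] F [0.1 0.4 6.4] w 18.6 g 30.0 t 9.55 q6 -0.69
 call 0 [ 0.008 -0.007  0.001] wz -0.076
```

```bash
python3 -m inch '[[0,0,0,0,0,0,0.1],[0,0,0,0,0,0,0.1],[0,0,-0.05,0,0,0,0.1],[0,0,-0.3,0,0,0,0.1],[0,0,-0.6,0,0,0,0.1],[0,0,-1,0,0,0,0.1],[0,0,-1,0,0,0,0.1],[0,0,-1,0,0,0,0.1]]'
python3 - <<'E'
from h import *
go(643.7,-64,111,36)
o=ctrl.get_obs();im=save("wrist","w6.png"); print(o['ee_pos'],o['orientation'])
u,v=w2px("wrist",[[645,-64,120]],o)[0].astype(int); print(u,v)
c=im[max(v-125,0):v+125,u-160:u+160]; cv2.imwrite('pics/c6.png',cv2.resize(c,None,fx=2.4,fy=2.4,interpolation=cv2.INTER_CUBIC)[:,:,::-1])
E
```

```text
t: 10.55
ee_pos: [644.1, -64.2, 260.2]
orientation: [-1.51, -2.755, 0.0]
ft_force: [-0.3, 0.2, -1.2]
width: 40.0
grasp_force: 0.0
at [644.1 -64.2 260.2] yaw 32.6 tilt [-0.0002  0.    ] F [-0.3  0.2 -1.2] w 40.0 g 0.0 t 10.55 q6 -0.69
 call 0 [ 0.001 -0.001  0.497] wz -0.038
 call 1 [ 0.001 -0.001  0.497] wz -0.038
[644.10951416 -64.22064187 260.17774069] [-1.50969855e+00 -2.75482452e+00  1.29019989e-04]
317 182
```

View pics/c6.png

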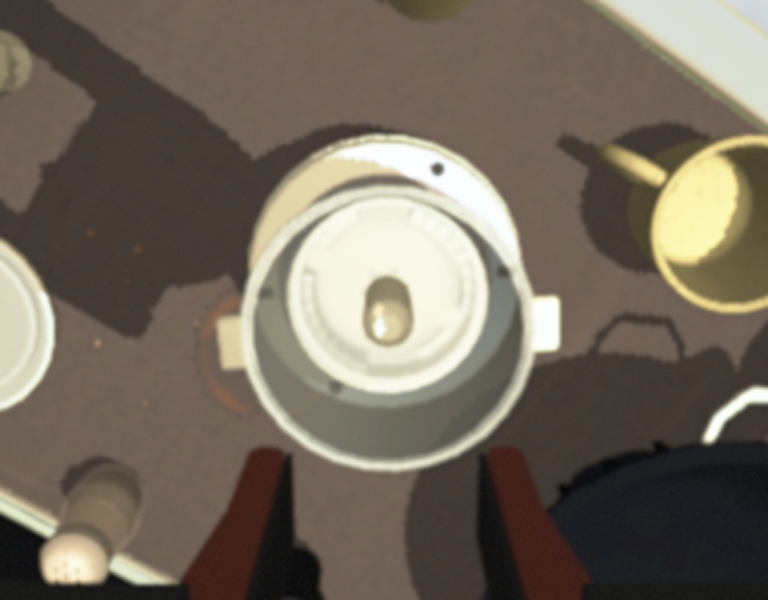

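Through the clear bowl the bars are at (265,292) and (502,272), a slope of 4.8°. The ears are at (230,342) and (546,323), a slope of 3.4°. The ears are therefore about 1.4° past the bars, between aligned and the stop, so the bowl is locked. Next is the blade.

```bash
python3 - <<'E'
from h import *
o=ctrl.get_obs(); g=lambda x,y:(317-160+x/2.4,182-125+y/2.4)
print("ears mid",px2w("wrist",g(388,332.5),160,o),"column",px2w("wrist",g(388,318),150,o),"rim",px2w("wrist",g(388.5,328),164,o))
A,B=[px2w("wrist",g(*p),80,o) for p in((265,292),(502,272))];print("base",(A+B)/2,np.degrees(np.arctan2(*(B-A)[1::-1])))
A,B=[px2w("wrist",g(*p),160,o) for p in((230,342),(546,323))];print(np.degrees(np.arctan2(*(B-A)[1::-1])))
go(407.8,179.3,150,32.6)
E
```

```text
ears mid [645.51535833 -64.61164738 160.        ] column [644.07173266 -62.30010537 150.        ] rim [644.14871955 -62.16399484 164.        ]
base [643.3571445  -64.96524353  80.        ] 37.43877337271385
36.09684050291556
at [643.6 -64.2 259.1] yaw 32.5 tilt [-0.0021  0.0003] F [0.  0.2 0.4] w 39.4 g 0.0 t 10.6 q6 -0.69
 call 0 [ 0.738 -0.151  0.242] wz -0.0
 call 1 [ 0.738 -0.15   0.242] wz -0.0
 call 2 [ 0.738 -0.15   0.242] wz -0.0
```

```bash
python3 -m inch '[[0.35,-0.07,0.05,0,0,0,0],[0.7,-0.15,0.15,0,0,0,-0.3],[0.738,-0.15,0.242,0,0,0,-0.3]]' && python3 -m inch '[[0.4,-0.08,0.12,0,0,0,-0.3],[0.738,-0.15,0.242,0,0,0,-0.3]]' && python3 -m inch '[[0.4,-0.08,0.12,0,0,0,-0.3],[0.738,-0.15,0.242,0,0,0,-0.3],[0.738,-0.15,0.242,0,0,0,-0.3],[0.738,-0.15,0.242,0,0,0,-0.3],[0.738,-0.15,0.242,0,0,0,-0.3]]'
python3 - <<'E'
from h import *
go(407.8,179.3,22,32.6)
o=ctrl.get_obs();im=save("wrist","w7.png")
u,v=w2px("wrist",[[407.8,179.3,56]],o)[0].astype(int); print(u,v)
c=im[max(v-110,0):v+110,u-150:u+150]; cv2.imwrite('pics/c7.png',cv2.resize(c,None,fx=2,fy=2)[:,:,::-1])
E
```

```text
t: 10.98
ee_pos: [562.5, 18.6, 221.8]
orientation: [-1.505, -2.753, 0.003]
ft_force: [0.4, -1.2, 0.1]
width: 56.6
grasp_force: 0.0
t: 11.22
ee_pos: [486.4, 98.5, 185.9]
orientation: [-1.511, -2.753, 0.002]
ft_force: [0.3, 0.6, -0.7]
width: 57.2
grasp_force: 0.0
t: 11.85
ee_pos: [410.3, 178.8, 151.5]
orientation: [1.512, 2.753, 0.001]
ft_force: [-0.2, 0.7, 0.4]
width: 57.2
grasp_force: 0.0
at [410.3 178.8 151.5] yaw 32.5 tilt [0.0008 0.0001] F [-0.2  0.7  0.4] w 57.2 g 0.0 t 11.85 q6 -0.18
 call 0 [ 0.012 -0.012  0.864] wz -0.003
314 192
```

View pics/c7.png

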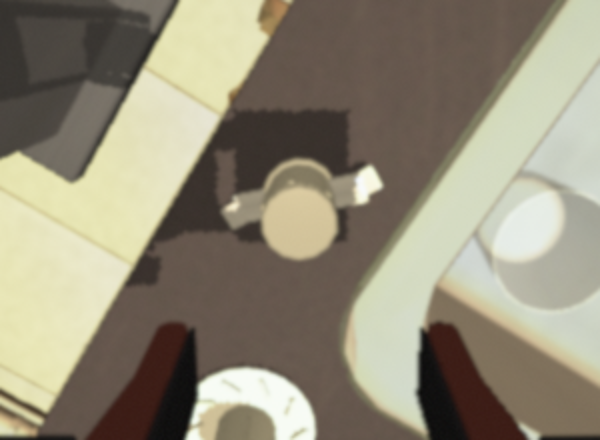

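The hub's top is at crop (299,221), exactly where predicted, with one wing on each side, so this is the blade.

```bash
python3 -m inch '[[0.012,-0.012,0.3,0,0,0,-0.3],[0.012,-0.012,0.6,0,0,0,-0.3],[0.012,-0.012,0.78,0,0,0,-0.3],[0.012,-0.012,0.86,0,0,0,-0.3],[0.012,-0.012,0.86,0,0,0,-0.3],[0.012,-0.012,0.86,0,0,0,1],[0.012,-0.012,0.86,0,0,0,1],[0.012,-0.012,0.86,0,0,0,1],[0.012,-0.012,0.86,0,0,0,1]]' && python3 -m inch '[[0,0,-0.2,0,0,0,1],[0,0,-0.5,0,0,0,1],[0,0,-0.8,0,0,0,1],[0,0,-1,0,0,0,1],[0,0,-1,0,0,0,1]]'
python3 - <<'E'
from h import *
go(645,-64.2,210,32.5)
E
```

```text
t: 13.02
ee_pos: [406.6, 179.9, 23.2]
orientation: [1.509, 2.755, 0.001]
ft_force: [-1.1, -1.8, 7.5]
width: 31.8
grasp_force: 33.3
t: 13.65
ee_pos: [408.0, 180.6, 174.7]
orientation: [1.508, 2.752, 0.007]
ft_force: [-0.0, 0.2, -0.4]
width: 31.9
grasp_force: 32.9
at [408.  180.6 174.7] yaw 32.6 tilt [0.0052 0.0021] F [-0.   0.2 -0.4] w 31.9 g 32.9 t 13.65 q6 -0.18
 call 0 [-0.742  0.151 -0.078] wz 0.0
 call 1 [-0.742  0.151 -0.078] wz 0.0
 call 2 [-0.742  0.152 -0.078] wz 0.0
```

```bash
python3 -m inch '[[-0.35,0.07,-0.15,0,0,0,1],[-0.7,0.14,-0.24,0,0,0,1],[-0.742,0.151,-0.24,0,0,0,1]]' && python3 -m inch '[[-0.4,0.08,0,0,0,0,1],[-0.742,0.151,0,0,0,0,1]]' && python3 -m inch '[[-0.4,0.08,0,0,0,0,1],[-0.65,0.13,0,0,0,0,1],[-0.742,0.152,0,0,0,0,1],[-0.742,0.152,0,0,0,0,1],[-0.742,0.152,0,0,0,0,1],[-0.742,0.152,0,0,0,0,1]]'
python3 - <<'E'
from h import *
go(645,-64.2,129,32.5)
o=ctrl.get_obs();im=save("wrist","w8.png"); s=save("scene","s8.png")
c=im[60:310,160:480]; a=s[110:270,290:440]
cv2.imwrite('pics/c8.png',np.hstack([cv2.resize(c,(480,375)),cv2.resize(a,(320,375),interpolation=cv2.INTER_CUBIC)])[:,:,::-1])
E
```

```text
t: 14.02
ee_pos: [487.3, 96.5, 208.1]
orientation: [1.513, 2.752, 0.001]
ft_force: [0.2, 0.2, -1.5]
width: 31.6
grasp_force: 33.0
t: 14.28
ee_pos: [564.1, 16.2, 206.7]
orientation: [-1.508, -2.754, 0.002]
ft_force: [0.5, 1.2, -0.6]
width: 31.3
grasp_force: 33.0
t: 15.02
ee_pos: [642.8, -63.7, 208.6]
orientation: [-1.508, -2.756, -0.0]
ft_force: [0.2, 0.3, 0.2]
width: 31.8
grasp_force: 33.0
at [642.8 -63.7 208.6] yaw 32.6 tilt [-0.0003  0.0002] F [0.2 0.3 0.2] w 31.8 g 33.0 t 15.03 q6 -0.69
 call 0 [-0.011  0.011  0.53 ] wz 0.003
```

View pics/c8.png

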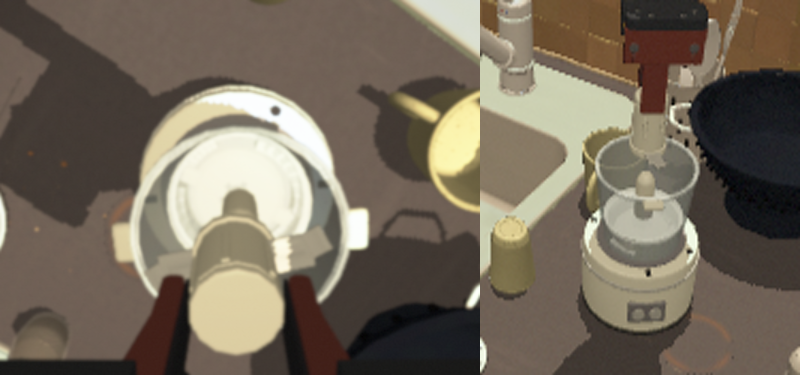

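The blade hangs upright, in line with the column. Lowering it in steps and watching the force.

```bash
python3 -m inch '[[-0.011,0.011,0.05,0,0,0,1],[-0.011,0.011,0.12,0,0,0,1],[-0.011,0.011,0.18,0,0,0,1],[-0.011,0.011,0.24,0,0,0,1],[-0.011,0.011,0.3,0,0,0,1],[-0.011,0.011,0.35,0,0,0,1],[-0.011,0.011,0.35,0,0,0,1]]'
python3 - <<'E'
from h import *
go(645,-64.2,129,32.5)
E
```

```text
t: 16.0
ee_pos: [645.4, -65.4, 155.2]
orientation: [-1.509, -2.754, 0.001]
ft_force: [-0.7, 1.1, -0.4]
width: 32.0
grasp_force: 33.0
at [645.4 -65.4 155.2] yaw 32.5 tilt [-0.0013  0.0002] F [-0.7  1.1 -0.4] w 32.0 g 33.0 t 16.0 q6 -0.69
 call 0 [0.008 0.002 0.174] wz 0.001
```

```bash
python3 -m inch '[[0.004,0,0.05,0,0,0,1],[0.004,0,0.1,0,0,0,1],[0.004,0,0.14,0,0,0,1],[0.004,0,0.165,0,0,0,1],[0.004,0,0.175,0,0,0,1],[0.004,0,0.175,0,0,0,1]]'
python3 - <<'E'
from h import *
go(645,-64.2,129,32.5)
E
```

```text
t: 16.75
ee_pos: [645.6, -64.9, 129.7]
orientation: [1.51, 2.755, 0.0]
ft_force: [0.8, -0.8, -0.6]
width: 31.6
grasp_force: 33.0
at [645.6 -64.9 129.7] yaw 32.5 tilt [ 0.0002 -0.    ] F [ 0.8 -0.8 -0.6] w 31.6 g 33.0 t 16.75 q6 -0.69
 call 0 [ 0.006 -0.001  0.005] wz 0.001
```

```bash
python3 -m inch '[[0,0,0.008,0,0,0,1],[0,0,0.008,0,0,0,1]]' && python3 -m inch '[[0,0,0,0,0,0,-0.05],[0,0,0,0,0,0,-0.05],[0,0,-0.1,0,0,0,-0.05],[0,0,-0.4,0,0,0,-0.05],[0,0,-0.8,0,0,0,-0.05],[0,0,-0.8,0,0,0,-0.05],[0,0,-0.8,0,0,0,-0.05]]'
python3 - <<'E'
from h import *
o=ctrl.get_obs();im=save("wrist","w9.png"); s=save("scene","s9.png"); t=save("top","t9.png")
go(462.5,-223,150,32.5)
c=im[60:310,160:480]; a=s[110:270,290:440]
cv2.imwrite('pics/c9.png',np.hstack([cv2.resize(c,(480,375)),cv2.resize(a,(320,375),interpolation=cv2.INTER_CUBIC)])[:,:,::-1])
E
```

```text
t: 17.0
ee_pos: [645.8, -65.1, 129.3]
orientation: [1.509, 2.754, 0.0]
ft_force: [-1.1, -0.8, 5.0]
width: 31.7
grasp_force: 33.4
t: 17.88
ee_pos: [645.2, -64.9, 248.8]
orientation: [1.51, 2.755, 0.0]
ft_force: [-0.2, 0.1, 0.2]
width: 46.3
grasp_force: 0.0
at [644.5 -64.8 246.8] yaw 32.6 tilt [-0.0029  0.0003] F [0.1 0.5 0.1] w 46.2 g 0.0 t 18.02 q6 -0.69
 call 0 [-0.118 -0.795  0.323] wz 0.001
 call 1 [-0.118 -0.795  0.323] wz 0.001
```

View pics/c9.png

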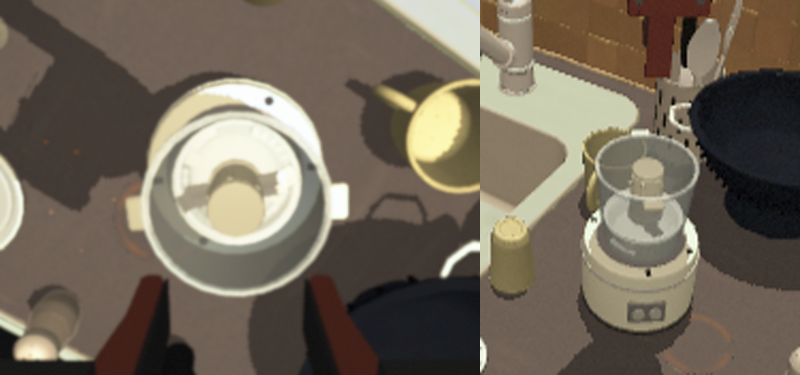

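The blade rests on the bowl floor over the column, with the hub's top below the rim. The ears at (136,213) and (339,200) and the bars at (158,180) and (312,167) are still in line. Next is the lid.

```bash
python3 -m inch '[[-0.06,-0.4,0.1,0,0,0,-0.7],[-0.118,-0.795,0.3,0,0,0,-0.7],[-0.118,-0.795,0.323,0,0,0,-0.7]]' && python3 -m inch '[[-0.06,-0.4,0.16,0,0,0,-0.7],[-0.118,-0.7,0.3,0,0,0,-0.7],[-0.118,-0.795,0.323,0,0,0,-0.7],[-0.118,-0.795,0.323,0,0,0,-0.7],[-0.118,-0.795,0.323,0,0,0,-0.7]]'
python3 - <<'E'
from h import *
go(462.5,-223,19,32.5)
o=ctrl.get_obs();im=save("wrist","w10.png")
u,v=w2px("wrist",[[462.5,-223,13]],o)[0]; print(u,v)
cp=im.copy()
cp=np.ascontiguousarray(im)
th=np.linspace(0,2*np.pi,60); 
for r,z in((55,11),(22,51)):
    P=[[462.5+r*np.cos(t),-223+r*np.sin(t),z] for t in th]
    for q in w2px("wrist",P,o): cv2.circle(cp,tuple(int(round(x)) for x in q),0,(255,0,0),-1)
v=int(v);u=int(u)
c=cp[max(v-110,0):v+110,u-150:u+150]; cv2.imwrite('pics/c10.png',cv2.resize(c,None,fx=2.5,fy=2.5)[:,:,::-1])
E
```

```text
t: 18.4
ee_pos: [550.0, -145.0, 197.0]
orientation: [-1.511, -2.747, 0.003]
ft_force: [1.1, 0.5, 0.6]
width: 72.1
grasp_force: 0.0
t: 19.02
ee_pos: [465.4, -222.7, 152.4]
orientation: [1.508, 2.754, 0.001]
ft_force: [0.1, 0.0, 0.7]
width: 74.6
grasp_force: 0.0
at [ 465.4 -222.7  152.4] yaw 32.6 tilt [ 0.0019 -0.0006] F [0.1 0.  0.7] w 74.6 g 0.0 t 19.02 q6 -1.04
 call 0 [ 0.009 -0.017  0.889] wz 0.002
314.01498615155396 181.06864583793876
```

View pics/c10.png

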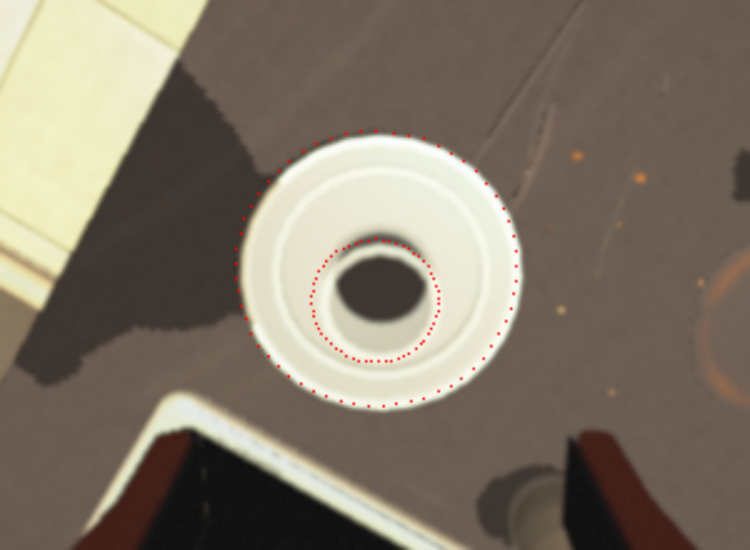

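The lid's outline lies about 2 px right and 1 px below the predicted circle (1 px ≈ 1 mm), so I'll correct for that.

```bash
python3 -m inch '[[0.001,-0.005,0.3,0,0,0,-0.7],[0.001,-0.005,0.6,0,0,0,-0.7],[0.001,-0.005,0.8,0,0,0,-0.7],[0.001,-0.005,0.88,0,0,0,-0.7],[0.001,-0.005,0.88,0,0,0,-0.7],[0.001,-0.005,0.88,0,0,0,1],[0.001,-0.005,0.88,0,0,0,1],[0.001,-0.005,0.88,0,0,0,1],[0.001,-0.005,0.88,0,0,0,1]]' && python3 -m inch '[[0,0,-0.2,0,0,0,1],[0,0,-0.5,0,0,0,1],[0,0,-0.8,0,0,0,1],[0,0,-1,0,0,0,1],[0,0,-1,0,0,0,1]]'
python3 - <<'E'
from h import *
go(645,-64.2,212,32.5)
E
```

```text
t: 20.2
ee_pos: [463.3, -223.6, 20.3]
orientation: [1.51, 2.754, 0.0]
ft_force: [-0.4, 0.6, 6.2]
width: 44.2
grasp_force: 30.0
t: 20.82
ee_pos: [464.1, -224.1, 171.6]
orientation: [1.508, 2.751, 0.0]
ft_force: [-0.1, 0.2, -1.1]
width: 44.1
grasp_force: 30.0
at [ 464.1 -224.1  171.6] yaw 32.5 tilt [ 0.0042 -0.0022] F [-0.1  0.2 -1.1] w 44.1 g 30.0 t 20.82 q6 -1.04
 call 0 [ 0.125  0.795 -0.135] wz 0.0
 call 1 [ 0.125  0.795 -0.135] wz 0.0
```

```bash
python3 -m inch '[[0.06,0.38,-0.2,0,0,0,1],[0.125,0.75,-0.27,0,0,0,1],[0.125,0.795,-0.27,0,0,0,1]]' && python3 -m inch '[[0.06,0.4,0,0,0,0,1],[0.1,0.65,0,0,0,0,1],[0.125,0.795,0,0,0,0,1],[0.125,0.795,0,0,0,0,1],[0.125,0.795,0,0,0,0,1],[0.125,0.795,0,0,0,0,1]]'
python3 - <<'E'
from h import *
go(645,-64.2,176.5,32.5)
E
```

```text
t: 21.2
ee_pos: [555.1, -141.3, 209.2]
orientation: [1.505, 2.757, 0.001]
ft_force: [-0.6, -0.6, -0.8]
width: 44.1
grasp_force: 30.0
t: 21.95
ee_pos: [642.7, -64.5, 210.1]
orientation: [-1.511, -2.754, 0.001]
ft_force: [0.5, -0.8, -0.1]
width: 44.1
grasp_force: 30.0
at [642.7 -64.5 210.1] yaw 32.5 tilt [-0.0005 -0.0001] F [ 0.5 -0.8 -0.1] w 44.1 g 30.0 t 21.95 q6 -0.69
 call 0 [-0.007  0.014  0.224] wz -0.0
```

```bash
python3 -m inch '[[-0.005,0.012,0.04,0,0,0,1],[-0.005,0.012,0.08,0,0,0,1],[-0.005,0.012,0.12,0,0,0,1],[-0.005,0.012,0.16,0,0,0,1],[-0.005,0.012,0.19,0,0,0,1],[-0.005,0.012,0.21,0,0,0,1],[-0.005,0.012,0.21,0,0,0,1]]'
python3 - <<'E'
from h import *
go(645,-64.2,176.3,32.5)
E
```

```text
t: 22.82
ee_pos: [645.4, -63.1, 178.3]
orientation: [-1.51, -2.755, 0.0]
ft_force: [-0.4, 0.2, -1.1]
width: 44.5
grasp_force: 30.0
at [645.4 -63.1 178.3] yaw 32.6 tilt [-0.0004  0.    ] F [-0.4  0.2 -1.1] w 44.5 g 30.0 t 22.82 q6 -0.68
 call 0 [-0.005 -0.006  0.013] wz 0.001
```

```bash
python3 -m inch '[[0,0,0.01,0,0,0,1],[0,0,0.018,0,0,0,1],[0,0,0.018,0,0,0,1]]' && python3 -m inch '[[0,0,0,0,0,0,-0.4],[0,0,0,0,0,0,-0.4],[0,0,-0.1,0,0,0,-0.4],[0,0,-0.3,0,0,0,-0.4],[0,0,-0.6,0,0,0,-0.4],[0,0,-0.6,0,0,0,-0.4]]'
python3 - <<'E'
from h import *
save("wrist","w11.png"); save("scene","s11.png")
go(426.3,-85.3,150,32.5)
E
```

```text
t: 23.2
ee_pos: [645.9, -63.2, 176.7]
orientation: [1.509, 2.754, 0.0]
ft_force: [-0.8, 0.2, 3.9]
width: 44.3
grasp_force: 30.0
t: 23.95
ee_pos: [648.1, -63.4, 271.1]
orientation: [1.506, 2.748, 0.005]
ft_force: [0.7, 0.2, 0.3]
width: 61.7
grasp_force: 0.0
at [645.7 -63.1 266.8] yaw 32.6 tilt [ 0.0015 -0.0002] F [ 0.6 -0.  -0.9] w 61.4 g 0.0 t 24.05 q6 -0.68
 call 0 [ 0.331 -0.656  0.389] wz 0.001
 call 1 [ 0.331 -0.656  0.389] wz 0.001
```

```bash
python3 -m inch '[[0.16,-0.33,0.05,0,0,0,-0.4],[0.331,-0.656,0.3,0,0,0,-0.4],[0.331,-0.656,0.389,0,0,0,-0.4]]' && python3 -m inch '[[0.16,-0.33,0.2,0,0,0,-0.4],[0.3,-0.6,0.35,0,0,0,-0.4],[0.331,-0.656,0.389,0,0,0,-0.4],[0.331,-0.656,0.389,0,0,0,-0.4],[0.331,-0.656,0.389,0,0,0,-0.4]]'
python3 - <<'E'
from h import *
X,Y=426.3,-85.3
go(X,Y,43,32.5)
o=ctrl.get_obs();im=np.ascontiguousarray(save("wrist","w12.png")); s=save("scene","s12.png")
u,v=w2px("wrist",[[X,Y,66]],o)[0].astype(int); print(u,v)
for q in w2px("wrist",[[X+20*np.cos(t),Y+20*np.sin(t),66] for t in np.linspace(0,6.28,40)],o): cv2.circle(im,tuple(int(round(x)) for x in q),0,(255,0,0),-1)
c=im[v-75:v+75,u-80:u+80]; a=s[110:270,290:440]
cv2.imwrite('pics/c12.png',np.hstack([cv2.resize(c,(480,450)),cv2.resize(a,(320,450),interpolation=cv2.INTER_CUBIC)])[:,:,::-1])
E
```

```text
t: 24.42
ee_pos: [530.1, -73.8, 204.3]
orientation: [-1.507, -2.748, 0.004]
ft_force: [-0.2, -0.0, 0.6]
width: 61.5
grasp_force: 0.0
t: 25.05
ee_pos: [428.7, -85.6, 149.9]
orientation: [1.508, 2.753, 0.001]
ft_force: [0.4, -0.4, -0.3]
width: 61.6
grasp_force: 0.0
at [428.7 -85.6 149.9] yaw 32.6 tilt [ 0.0026 -0.0005] F [ 0.4 -0.4 -0.3] w 61.6 g 0.0 t 25.05 q6 -0.79
 call 0 [ 0.01  -0.013  0.713] wz 0.001
314 196
```

View pics/c12.png

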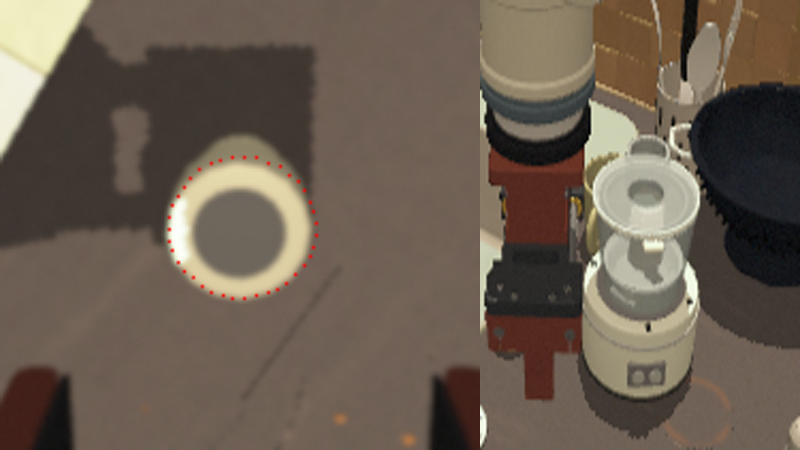

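The lid sits level on the rim. The pusher's cap, with its grey dot, is about 1 px left of and below the predicted circle, so I'll correct slightly and grip.

```bash
python3 -m inch '[[0.005,-0.02,0.3,0,0,0,-0.4],[0.005,-0.02,0.5,0,0,0,-0.4],[0.005,-0.02,0.65,0,0,0,-0.4],[0.005,-0.02,0.705,0,0,0,-0.4],[0.005,-0.02,0.705,0,0,0,-0.4],[0.005,-0.02,0.705,0,0,0,1],[0.005,-0.02,0.705,0,0,0,1],[0.005,-0.02,0.705,0,0,0,1],[0.005,-0.02,0.705,0,0,0,1]]' && python3 -m inch '[[0,0,-0.2,0,0,0,1],[0,0,-0.5,0,0,0,1],[0,0,-0.8,0,0,0,1],[0,0,-1,0,0,0,1],[0,0,-1,0,0,0,1]]' && python3 -m inch '[[0,0,-0.2,0,0,0,1],[0,0,-0.45,0,0,0,1],[0,0,-0.45,0,0,0,1],[0,0,-0.45,0,0,0,1]]'
python3 - <<'E'
from h import *
go(645.7,-63.2,262,32.5)
E
```

```text
t: 26.28
ee_pos: [423.5, -86.3, 43.7]
orientation: [1.51, 2.754, 0.0]
ft_force: [-0.3, -0.3, 0.5]
width: 24.5
grasp_force: 0.0
t: 26.9
ee_pos: [424.9, -86.6, 195.5]
orientation: [1.508, 2.751, 0.002]
ft_force: [0.2, -0.7, -1.6]
width: 0.4
grasp_force: 0.0
t: 27.4
ee_pos: [422.4, -86.1, 259.4]
orientation: [-1.509, -2.753, 0.001]
ft_force: [-0.1, -0.1, -1.1]
width: 0.3
grasp_force: 0.0
at [422.4 -86.1 259.4] yaw 32.5 tilt [-0.0022  0.0005] F [-0.1 -0.1 -1.1] w 0.3 g 0.0 t 27.4 q6 -0.8
 call 0 [-0.336  0.668 -0.009] wz 0.001
 call 1 [-0.336  0.669 -0.009] wz 0.001
```

The grip missed: the fingers shut on nothing. I've used all 14 picture views, so I'll find the pusher numerically by differencing the images.

```bash
python3 - <<'E'
from h import *
t=save("top","t13.png"); s=save("scene","s13.png"); o=ctrl.get_obs(); w=save("wrist","w13.png")
t0=cv2.imread('pics/t9.png')[:,:,::-1]
s0=cv2.imread('pics/s9.png')[:,:,::-1]
def blobs(im,n,z,box,thr,obs=None):
    x0,y0,x1,y1=box; g=im[y0:y1,x0:x1].astype(int).min(2); m=(g>thr).astype(np.uint8)
    k,l,st,c=cv2.connectedComponentsWithStats(m)
    for i in range(1,k):
        if st[i,4]>12: print(n,'c',(c[i]+[x0,y0]).round(1),'box',st[i,:4]+[x0,y0,0,0],st[i,4],'w',px2w(n,c[i]+[x0,y0],z,obs).round(0)[:2])
print('top before');blobs(t0,'top',60,(320,235,372,272),110)
print('top now');blobs(t,'top',60,(320,235,372,272),110)
print('scene before');blobs(s0,'scene',60,(290,255,350,320),110)
print('scene now');blobs(s,'scene',60,(290,255,350,320),110)
print('wrist now pred',w2px('wrist',[[426,-85.5,66],[426,-85.5,0]],o));blobs(w,'wrist',60,(200,60,440,290),110,o)
E
```

```text
top before
top c [347.6 253.3] box [322 235  50  37] 1770 w [427. -83.]
top now
top c [357.4 250.2] box [344 235  28  37] 716 w [ 437. -113.]
scene before
scene c [290.9 261.2] box [290 255   3  14] 36 w [434.  -9.]
scene c [318.2 285.8] box [309 271  20  33] 477 w [414. -93.]
scene now
scene c [290.9 261.2] box [290 255   3  14] 36 w [434.  -9.]
scene c [318.3 287.6] box [309 271  20  34] 402 w [411. -95.]
wrist now pred [[320.3533395  172.84728232]
 [320.00564093 162.16570347]]
wrist c [248.4  73.2] box [233  60  31  34] 434 w [305. -37.]
wrist c [240.4 133.8] box [200  60 118 179] 9592 w [328. -97.]
wrist c [399.3  84.9] box [367  60  65  55] 2836 w [446.  39.]
wrist c [321.4 172.9] box [303 156  36  36] 707 w [428. -86.]
wrist c [437.  262.7] box [434 240   6  46] 181 w [ 611. -104.]
```

The pusher still stands upright in the same place: the wrist blob at (321,173) is 36 px wide, which is a 40 mm cap at 66 mm height. I'll reopen, re-centre, grip the cap lower, and watch the closing row by row.

```bash
python3 - <<'E'
from h import *
o=ctrl.get_obs(); P=px2w('wrist',(321,173.3),66,o); print(P)
go(P[0],P[1],130,32.5)
E

```

```text
[427.15798875 -85.61937686  66.        ]
at [422.4 -86.1 259.4] yaw 32.5 tilt [-0.0028  0.0006] F [ 0.7 -0.4 -0.3] w 0.7 g 0.0 t 27.55 q6 -0.8
 call 0 [-0.015  0.028  0.863] wz 0.001
```

```bash
python3 -m inch '[[-0.015,0.028,0.3,0,0,0,-0.6],[-0.015,0.028,0.6,0,0,0,-0.6],[-0.015,0.028,0.863,0,0,0,-0.6],[-0.015,0.028,0.863,0,0,0,-0.6],[-0.015,0.028,0.863,0,0,0,-0.6],[-0.015,0.028,0.863,0,0,0,-0.6],[-0.015,0.028,0.863,0,0,0,-0.6],[-0.015,0.028,0.863,0,0,0,-0.6],[-0.015,0.028,0.863,0,0,0,-0.6]]'
python3 - <<'E'
from h import *
o=ctrl.get_obs(); w=save('wrist','w14.png')
u,v=w2px('wrist',[[427.2,-85.6,66]],o)[0].round().astype(int); print(u,v)
x0,y0=u-45,v-45; c=w[y0:v+45,x0:u+45].astype(int); m=(c.min(2)>105).astype(np.uint8)
k,l,st,ce=cv2.connectedComponentsWithStats(m)
for i in range(1,k):
    if st[i,4]>30: print(st[i]+[x0,y0,0,0,0])
r=[tuple(w[v,x]) for x in range(u-36,u+38,6)]; print([tuple(map(int,a)) for a in r])
r=[tuple(w[y,u]) for y in range(v-36,v+38,6)]; print([tuple(map(int,a)) for a in r])
go(427.2,-85.6,38,32.5)
E
```

```text
t: 28.68
ee_pos: [428.2, -86.0, 131.8]
orientation: [1.51, 2.754, 0.0]
ft_force: [0.5, 0.1, 0.0]
width: 70.2
grasp_force: 0.0
316 204
[ 288  177   52   52 1452]
[(93, 81, 70), (91, 79, 69), (252, 254, 250), (224, 221, 201), (190, 174, 155), (110, 102, 92), (111, 102, 92), (110, 102, 92), (109, 102, 92), (223, 209, 166), (108, 99, 81), (112, 96, 83), (112, 96, 83)]
[(65, 57, 50), (139, 129, 103), (168, 156, 124), (227, 216, 172), (110, 102, 92), (110, 102, 91), (111, 102, 92), (110, 102, 92), (110, 102, 92), (208, 193, 153), (170, 155, 125), (112, 96, 85), (112, 96, 85)]
at [428.2 -85.9 131.7] yaw 32.5 tilt [ 0.0004 -0.0001] F [-0.9  0.2 -0. ] w 70.0 g 0.0 t 28.73 q6 -0.79
 call 0 [ 0.005 -0.004  0.625] wz 0.001
```

```bash
python3 -m inch '[[0.006,-0.01,0.25,0,0,0,-0.6],[0.006,-0.01,0.45,0,0,0,-0.6],[0.006,-0.01,0.6,0,0,0,-0.6],[0.006,-0.01,0.635,0,0,0,-0.6],[0.006,-0.01,0.635,0,0,0,-0.6],[0.006,-0.01,0.635,0,0,0,-0.6]]'; python3 -m inch '[[0,0,0,0,0,0,0],[0,0,0,0,0,0,0.0],[0,0,0,0,0,0,0.0]]'; python3 -m inch '[[0,0,0,0,0,0,0.15],[0,0,0,0,0,0,0.15]]';python3 -m inch '[[0,0,0,0,0,0,0.15],[0,0,0,0,0,0,0.15]]'
```

```text
t: 29.48
ee_pos: [427.0, -86.1, 37.0]
orientation: [1.509, 2.754, 0.001]
ft_force: [0.5, -0.6, -1.1]
width: 70.1
grasp_force: 0.0
t: 29.85
ee_pos: [426.5, -86.0, 36.5]
orientation: [1.51, 2.755, 0.0]
ft_force: [-0.3, 0.1, -0.5]
width: 45.2
grasp_force: 0.0
t: 30.1
ee_pos: [426.3, -85.9, 36.2]
orientation: [-1.51, -2.755, 0.0]
ft_force: [-1.2, -0.7, 0.2]
width: 37.6
grasp_force: 16.6
t: 30.35
ee_pos: [426.3, -86.0, 36.2]
orientation: [-1.51, -2.755, 0.0]
ft_force: [-0.3, -0.7, -0.4]
width: 37.8
grasp_force: 16.9
```

```bash
python3 -m inch '[[0,0,0,0,0,0,0.4],[0,0,0,0,0,0,1],[0,0,0,0,0,0,1]]'; python3 -m inch '[[0,0,-0.05,0,0,0,1],[0,0,-0.1,0,0,0,1],[0,0,-0.1,0,0,0,1]]'
```

```text
t: 30.72
ee_pos: [426.3, -85.9, 36.2]
orientation: [-1.51, -2.755, 0.0]
ft_force: [-0.4, 0.5, -0.1]
width: 37.1
grasp_force: 29.2
t: 31.1
ee_pos: [427.0, -86.1, 52.0]
orientation: [1.509, 2.753, 0.001]
ft_force: [0.4, -0.1, 0.5]
width: 37.2
grasp_force: 29.2
```

```bash
python3 -m inch '[[0,0,-0.2,0,0,0,1],[0,0,-0.45,0,0,0,1],[0,0,-0.7,0,0,0,1],[0,0,-0.7,0,0,0,1]]' && python3 -m inch '[[0,0,-0.2,0,0,0,1],[0,0,-0.45,0,0,0,1],[0,0,-0.7,0,0,0,1],[0,0,-0.7,0,0,0,1],[0,0,-0.7,0,0,0,1],[0,0,-0.7,0,0,0,1]]'
python3 - <<'E'
from h import *
go(645.7,-63.2,262,32.5)
E
```

```text
t: 31.6
ee_pos: [428.2, -86.4, 158.6]
orientation: [1.507, 2.75, 0.002]
ft_force: [-0.1, 0.4, -0.5]
width: 36.7
grasp_force: 29.2
t: 32.35
ee_pos: [425.2, -85.7, 259.5]
orientation: [-1.508, -2.752, 0.001]
ft_force: [-0.4, 0.4, -0.9]
width: 37.0
grasp_force: 29.2
at [425.2 -85.7 259.5] yaw 32.6 tilt [-0.0032  0.0007] F [-0.4  0.4 -0.9] w 37.0 g 29.2 t 32.35 q6 -0.79
 call 0 [-0.332  0.66  -0.008] wz 0.001
 call 1 [-0.332  0.66  -0.008] wz 0.001
```

```bash
python3 -m inch '[[-0.16,0.33,-0.02,0,0,0,1],[-0.3,0.6,-0.02,0,0,0,1],[-0.332,0.66,-0.02,0,0,0,1]]' && python3 -m inch '[[-0.16,0.33,0,0,0,0,1],[-0.27,0.54,0,0,0,0,1],[-0.332,0.66,0,0,0,0,1],[-0.332,0.66,0,0,0,0,1],[-0.332,0.66,0,0,0,0,1],[-0.332,0.66,0,0,0,0,1],[-0.332,0.66,0,0,0,0,1],[-0.332,0.66,0,0,0,0,1]]'
python3 - <<'E'
from h import *
o=ctrl.get_obs(); w=save('wrist','w15.png'); save('scene','s15.png')
go(645.7,-63.2,240,32.5)
# lid edge (plate radius 55, top z 169): fit circle to bright/dark edge along rays from predicted centre
def ray(im,c,z,r0,r1):
    P=[]
    g=im.astype(float).sum(2)
    for t in np.linspace(0,2*np.pi,48,endpoint=False):
        rr=np.arange(r0,r1,0.5); q=w2px('wrist',[[c[0]+r*np.cos(t),c[1]+r*np.sin(t),z] for r in rr],o)
        ok=(q[:,0]>1)&(q[:,0]<638)&(q[:,1]>1)&(q[:,1]<270)
        if ok.sum()<len(rr): continue
        val=cv2.remap(g.astype(np.float32),q[:,0].astype(np.float32),q[:,1].astype(np.float32),1).ravel()
        d=val[4:]-val[:-4]; i=d.argmin()
        if d[i]<-80: P.append([c[0]+rr[i+2]*np.cos(t),c[1]+rr[i+2]*np.sin(t)])
    return np.array(P)
P=ray(w,(645.7,-63.2),167,46,64); print(len(P))
from scipy.optimize import least_squares
f=least_squares(lambda p:np.hypot(*(P-p[:2]).T)-p[2],[645,-63,55],loss='soft_l1'); print(f.x, abs(f.fun).mean())
E
```

```text
t: 32.72
ee_pos: [538.1, -74.3, 262.5]
orientation: [-1.508, -2.754, 0.001]
ft_force: [-0.2, -0.8, -0.8]
width: 37.3
grasp_force: 29.2
t: 33.72
ee_pos: [646.6, -63.5, 264.5]
orientation: [1.51, 2.755, 0.0]
ft_force: [0.5, 0.3, -1.0]
width: 37.1
grasp_force: 29.2
at [646.7 -63.4 264.4] yaw 32.5 tilt [ 0.0002 -0.    ] F [ 0.7 -1.3 -0.5] w 37.0 g 29.2 t 33.83 q6 -0.68
 call 0 [ 0.005 -0.005  0.163] wz 0.001
44
[645.35528032 -61.90227537  56.39455216] 2.5469289925129943
```

The lid is where I left it: the circle fit gives a centre of (645.4,-61.9) with a radius of 56. Lowering the pusher.

```bash
python3 -m inch '[[0.004,-0.004,0.06,0,0,0,1],[0.004,-0.004,0.1,0,0,0,1],[0.004,-0.004,0.14,0,0,0,1],[0.004,-0.004,0.17,0,0,0,1],[0.004,-0.004,0.2,0,0,0,1],[0.004,-0.004,0.2,0,0,0,1]]'
```

```text
t: 34.58
ee_pos: [645.8, -63.2, 233.8]
orientation: [-1.51, -2.754, 0.0]
ft_force: [0.1, 0.4, -0.3]
width: 37.0
grasp_force: 29.2
```

```bash
python3 -m inch '[[0,0,0.04,0,0,0,1],[0,0,0.08,0,0,0,1],[0,0,0.12,0,0,0,1],[0,0,0.155,0,0,0,1],[0,0,0.155,0,0,0,1],[0,0,0.155,0,0,0,1]]'
```

```text
t: 35.33
ee_pos: [646.1, -63.2, 211.1]
orientation: [1.51, 2.755, 0.0]
ft_force: [0.3, -0.2, -1.2]
width: 37.0
grasp_force: 29.2
```

```bash
python3 -m inch '[[0,0,0,0,0,0,-0.4],[0,0,0,0,0,0,-0.4],[0,0,0,0,0,0,-0.4],[0,0,-0.1,0,0,0,-0.4],[0,0,-0.3,0,0,0,-0.4],[0,0,-0.6,0,0,0,-0.4],[0,0,-0.6,0,0,0,-0.4],[0,0,-0.6,0,0,0,-0.4],[0,0,-0.6,0,0,0,-0.4]]'
python3 - <<'E'
from h import *
o=ctrl.get_obs(); w=save('wrist','w16.png'); s=save('scene','s16.png'); t=save('top','t16.png')
go(645.7,-63.2,240,32.5)
for z in (233,241):
  for n,im in (('wrist',w),('scene',s)):
    ob=o if n=='wrist' else None
    C=w2px(n,[[645.8,-63.2,z]],ob)[0]; u,v=C.round().astype(int)
    x0,y0=u-50,v-50; c=np.ascontiguousarray(im[y0:v+50,x0:u+50]).astype(int)
    m=((c.max(2)<125)&(c.min(2)>60)&(c.max(2)-c.min(2)<28)).astype(np.uint8) # grey dot
    k,l,st,ce=cv2.connectedComponentsWithStats(m)
    print(z,n,'pred',C.round(1),[(ce[i]+[x0,y0]).round(1).tolist()+st[i,2:].tolist() for i in range(1,k) if st[i,4]>25])
E
```

```text
t: 36.45
ee_pos: [645.2, -63.1, 299.8]
orientation: [-1.509, -2.753, 0.001]
ft_force: [-0.2, 0.0, -0.2]
width: 61.7
grasp_force: 0.0
at [645.5 -63.1 299.9] yaw 32.5 tilt [-0.0018  0.0002] F [-0.2 -0.4  0.3] w 61.4 g 0.0 t 36.6 q6 -0.68
 call 0 [-0.001  0.001  0.4  ] wz 0.001
233 wrist pred [317.5 205.8] [[317.2, 170.0, 26, 7, 60], [318.2, 206.6, 31, 30, 710], [293.4, 242.0, 100, 44, 1325]]
233 scene pred [369.9 152.5] [[340.2, 142.4, 44, 18, 165], [369.5, 152.6, 12, 6, 57], [367.6, 175.3, 16, 13, 157], [331.6, 196.6, 19, 17, 125], [347.5, 192.3, 8, 15, 55], [386.2, 194.9, 11, 16, 62], [365.0, 199.6, 15, 8, 66]]
241 wrist pred [317.5 209. ] [[317.2, 170.0, 26, 7, 60], [318.2, 206.6, 31, 30, 710], [293.8, 243.5, 100, 47, 1471]]
241 scene pred [370.2 149.2] [[340.2, 142.4, 44, 18, 165], [369.5, 152.6, 12, 6, 57], [367.6, 175.3, 16, 13, 157], [333.1, 193.8, 14, 13, 74], [347.5, 192.1, 8, 13, 53], [386.2, 193.9, 11, 12, 52]]
```

The grey dot is at scene (369.5,152.6). It should be at (369.9,152.5) with the cap resting on the chimney, and 3 px higher if it were 8 mm proud. The pusher is home, so I'll do a last check on the bystanders and hand in.

```bash
python3 - <<'E'
from h import *
a=cv2.imread('pics/s16.png').astype(int); b=cv2.imread('pics/scene0.png').astype(int)
for n,P in dict(disc=[452,50,20],beaker=px2w('top',(300,202),68),mill=px2w('top',(409,203),90)).items():
    u,v=w2px('scene',[P])[0].astype(int); d=abs(a-b)[v-12:v+20,u-15:u+15].max(2); print(n,u,v,(d>40).mean().round(3))
print(ctrl.close_job())
E
```

```text
disc 276 257 0.0
beaker 303 208 0.0
mill 440 259 0.001
the job is handed in; nothing more can be done
None
```

The mini chopper is back together and the job is handed in at about 37 s: bowl locked first, then blade, lid and pusher each home and let go; disc, beaker and mill checked unmoved, mug untouched but not checked.

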